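Make up the two jukebox service kits

ROBOT

A 7-joint arm with a two-finger parallel gripper is mounted at the origin on the work surface. World frame = base frame: x ahead of the robot, y to its left, z up, the work surface at z = 0. Lengths are in m, angles in rad, forces in N, time in s.
With the tool pointing down it reaches from about 0.425 to 0.875 m from the base axis. Payload 4.7 kg.
Tool frame: the origin (TCP) lies midway between the tips of the shut fingers; the grasp point (between the pads) lies 19 mm behind it (robot.grasp_offset is the distance from the TCP to the grasp point, in m); z points along the fingers, y is the line along which they close (so a half turn about z gives the same grasp; the last joint's range is limited). The gripper opens to 85 mm and grips with 20 to 120 N. Pads are 22 mm wide; open, the fingers measure 114 mm over their backs; the gripper's body (76 mm by 85 mm) begins 54 mm behind the grasp point. The pads swing forward as they close: fully open they stand 13 mm farther back than shut.
Start: joints at [1.136, 0.321, -0.07, 1.45, 0.023, 1.371, -0.057], TCP at [0.282, -0.586, 0.231] pointing down, gripper open.
Joint ranges: [-2.86, 2.86], [-0.3, 2.09], [-1.38, 1.24], [0.06, 2.45], [-1.56, 4.7], [0.09, 2.05], [-2.69, 2.69]. Speed limits (rad/s): [2.57, 2.57, 3.14, 3.14, 3.14, 3.14, 3.14].

INTERFACE

Orientations are given as [roll, pitch, yaw] about the fixed x, y, z axes, in that order (R = Rz(yaw) Ry(pitch) Rx(roll)).
In Python, from rig import robot gives the robot as it stands. Calls block until the motion is done:
- robot.goto(position, orientation): joint-space move of the TCP to a pose.
- robot.movel(position, ori=None, max_speed=0.15): straight line of the TCP; ori=None keeps the orientation; max_speed is the mean speed in m/s.
- robot.move_joints(angles): joint-space move.
- robot.set_gripper(opening): opening from 0.0 (shut) to 1.0 (fully open); the grip force is fixed at half the most; returns when the fingers have stopped.
- robot.hold(seconds).
- robot.ik(position, orientation): joint angles nearest the present ones, or None.
- robot.read_state(): the state.
- robot.get_image(name): name is "scene" or "side" or "wrist"; returns a dict with "img" (400x640x3 uint8, red, green, blue), "fx", "fy", "cx", "cy" (pixels), "k1" (the pictures are not rectified: a ray, as slopes to the right and down, at radius r is drawn at 1 + k1 r^2 times it, then the intrinsics apply), "origin" and "attitude" of the camera in the world. Camera axes: x right, y down, z forward; pixel columns grow to the right and rows downward; lengths in m; the calibration is good to about 2 mm. A picture is of the moment at which its call begins. There is no depth.
A pose or a line that the arm cannot do raises robot.IKError and nothing moves.
- robot.hand_in(): hands the job in; it is judged then, once.
The state is a dict: "time_s": time; "joint_pos": joint angles; "qvel": joint speeds; "joint_torque": joint torques, N m; "ee_pos": TCP position; "tcp_rot": TCP orientation; "contact_force": force on the tool from outside, world axes, zero at the start; "wrist_torque": the same for the moment, N m; "width": opening from 0.0 (shut) to 1.0 (fully open); "gripper_force": force on a finger pad.
Only numpy, scipy, OpenCV 4.12 (cv2) and the standard library are available. Lean on these libraries where they do the work, as an engineer would, in place of code of your own. Each camera call takes 0.05 s, during which the arm holds its last target. There are 200 camera calls.

TASK

Make up two service kits from the parts lying loose on the bench: in the two-pocket tray, the brass coin chute elbow goes in the larger pocket and the small ribbed knob in the smaller one; in the three-pocket tray, the red selector key goes in the middle pocket and the large ribbed knob and the rubber idler wheel in the outer pockets, one each, either way round. Every part must rest flat on its pocket floor, the same way up as it lies now. Leave the screwdriver, the hook tool and the screw tin where they are.

Things in the scene. Friction and masses are not known exactly. Their poses are not given: they have to be found in the camera images.
- tray_two: Two-pocket aluminium tray, open on top, fixed to the bench, 104 mm wide along its x; walls, floor and partitions 4 mm thick, wall tops 12 mm above its underside, pocket floors 4 mm above it. Origin: centre of its underside, z up. 180 mm long along its y. Larger pocket: inside 96 (x) by 96 (y) mm, centre at y = -38 mm. Smaller pocket: inside 96 (x) by 72 (y) mm, centre at y = +50 mm.
- tray_three: Three-pocket aluminium tray, open on top, fixed to the bench, 104 mm wide along its x; walls, floor and partitions 4 mm thick, wall tops 12 mm above its underside, pocket floors 4 mm above it. Origin: centre of its underside, z up. 250 mm long along its y. Three equal pockets, each inside 96 (x) by 78 (y) mm, centres at y = -82, 0 and +82 mm.
- chute_elbow: Brass coin chute elbow, an L from above: legs 16 mm thick, 30 mm tall, 64 mm long outside. Origin: under the centre of its 64 x 64 mm outline (not under metal), z up. One leg runs along x, middle line at y = -24 mm (x -32 to +32); the other along y, middle line at x = -24 mm (y -32 to +32); they join at the (-x, -y) corner. About 130 g.
- small_knob: Small ribbed aluminium knob standing upright, 28 mm diameter, 24 mm tall. Origin: centre of its underside, z up. About 35 g.
- large_knob: Large ribbed aluminium knob standing upright, grip 44 mm diameter, 28 mm tall, with a 50 mm diameter skirt over its lowest 4 mm. Origin: centre of its underside, z up. About 90 g.
- idler_wheel: Rubber idler wheel lying flat: plain black disc with an aluminium hub, 40 mm diameter, 20 mm tall. Origin: centre of its underside, z up. About 50 g.
- selector_key: Red plastic selector key lying flat: a bar 62 mm long along its x, 20 mm wide along its y; 16 mm tall from x = -31 to +13 mm, stepped down to 10 mm tall from there to x = +31 mm. Origin: centre of its underside, z up. About 25 g.
- screwdriver: Bystander, leave alone: black-handled screwdriver 115 mm long lying along its x, beside the parts.
- hook_tool: Bystander, leave alone: hook tool lying along its x, 105 mm long, black handle 14 mm thick and a bent chrome rod.
- screw_tin: Bystander, leave alone: round screw tin, painted blue with a bare lid, 36 mm diameter, 26 mm tall, standing on its base.

How it is judged:
At the end, for the whole second after the job is handed in: Each part in its named pocket (large knob and wheel in the outer two, either way), resting on the pocket floor (within 3 mm), inside the walls, same way up within 0.12 rad, released and at rest; screwdriver, hook tool and screw tin within 20 mm of their starts (x of chute_elbow in the frame of tray_two between -0.042 and 0.042 m and z of chute_elbow in the frame of tray_two between 0 and 0.007 m and angle between each of chute_elbow, small_knob, selector_key, large_knob, idler_wheel's own z axis and vertical below 0.12 rad and linear speed of each of chute_elbow, small_knob, selector_key, large_knob, idler_wheel below 0.02 m/s and angular speed of each of chute_elbow, small_knob, selector_key, large_knob, idler_wheel below 0.3 rad/s and y of chute_elbow in the frame of tray_two between -0.08 and 0.004 m and x of small_knob in the frame of tray_two between -0.042 and 0.042 m and z of small_knob in the frame of tray_two between 0 and 0.007 m and y of small_knob in the frame of tray_two between 0.014 and 0.084 m and x of selector_key in the frame of tray_three between -0.042 and 0.042 m and z of selector_key in the frame of tray_three between 0 and 0.007 m and x of large_knob in the frame of tray_three between -0.042 and 0.042 m and z of large_knob in the frame of tray_three between 0 and 0.007 m and x of idler_wheel in the frame of tray_three between -0.042 and 0.042 m and z of idler_wheel in the frame of tray_three between 0 and 0.007 m and y of selector_key in the frame of tray_three between -0.036 and 0.036 m and ((y of large_knob in the frame of tray_three between 0.045 and 0.12 m and y of idler_wheel in the frame of tray_three between -0.12 and -0.045 m) or (y of large_knob in the frame of tray_three between -0.12 and -0.045 m and y of idler_wheel in the frame of tray_three between 0.045 and 0.12 m)) and distance of each of screwdriver, hook_tool, screw_tin from where it was at the start of the episode below 0.02 m); the robot touches nothing.
It fails at once if the screwdriver is pushed more than 20 mm away (distance of screwdriver from where it was at the start of the episode above 0.02 m).
It fails at once if the hook tool is pushed more than 20 mm away (distance of hook_tool from where it was at the start of the episode above 0.02 m).
It fails at once if the screw tin is pushed more than 20 mm away (distance of screw_tin from where it was at the start of the episode above 0.02 m).
It also fails if it takes over 115 s, if anything falls off the work surface, if the arm or the gripper's body presses on something with over 40 N, if the wrist force passes 120 N, or if a joint passes its speed limit or range.

## Working session

There is one attempt and no reset: what is moved stays moved. The work goes in short steps, each a Python script; the robot and the scene stay as the last script left them, time stands still between calls to the robot, and variables do not carry over. Pictures are saved under pics/ and viewed, at most 14 in all, crops included, and the job is handed in when it is done.

```bash
ls; mkdir -p pics; python3 - <<'E'
from rig import robot
import cv2
for n in ("scene","side"):
    d=robot.get_image(n); cv2.imwrite(f"pics/{n}0.png",d["img"][:,:,::-1])
    print(n,{k:v for k,v in d.items() if k!="img"})
s=robot.read_state();print(s)
E
```

```text
pics
scene {'fx': 454.8631239482797, 'fy': 454.8631239482797, 'cx': 325.77601107547804, 'cy': 200.71217398699318, 'k1': 0.03650597305244383, 'origin': array([ 1.34533403, -0.21238053,  0.84824232]), 'attitude': array([-2.36001892,  0.01344265,  1.28223687])}
side {'fx': 464.78592085150115, 'fy': 464.78592085150115, 'cx': 314.9747559278901, 'cy': 197.13846957400315, 'k1': -0.06416571987337534, 'origin': array([0.37749324, 0.95427022, 0.75949536]), 'attitude': array([-2.20448129e+00,  1.69669153e-03, -2.94462840e+00])}
{'time_s': 0.1, 'joint_pos': array([ 1.13604191,  0.32177715, -0.07008884,  1.45155765,  0.02261585,
        1.37081272, -0.0569118 ]), 'qvel': array([-1.66170990e-03, -2.57227505e-03, -6.62140258e-05, -3.16822460e-03,
       -1.14147951e-03, -1.76521370e-03,  4.37752921e-04]), 'joint_torque': array([-8.07889464e-04, -4.94877076e+01, -3.84159023e-01, -3.15208447e+01,
        1.29756908e-02,  7.54213601e-03, -1.77957158e-06]), 'ee_pos': array([ 0.28179897, -0.58519635,  0.23031222]), 'tcp_rot': array([-3.13982805e+00,  1.08130901e-04,  4.48877742e-01]), 'contact_force': array([ 0.3299212 , -0.17251967, -0.40981678]), 'wrist_torque': array([-0.0429226 , -0.00827982,  0.03367767]), 'gripper_force': 0.0, 'width': 1.0011947439169364}
```

View pics/scene0.png

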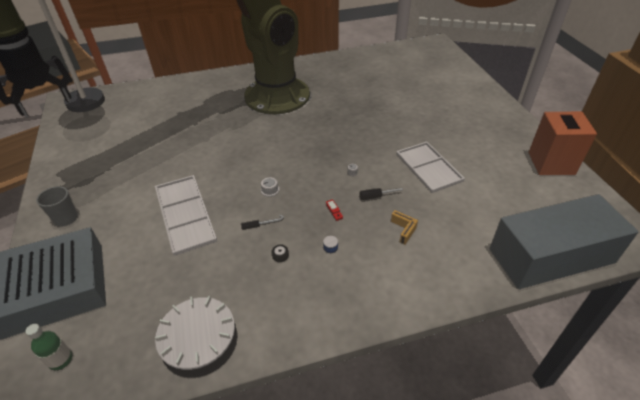

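View pics/side0.png

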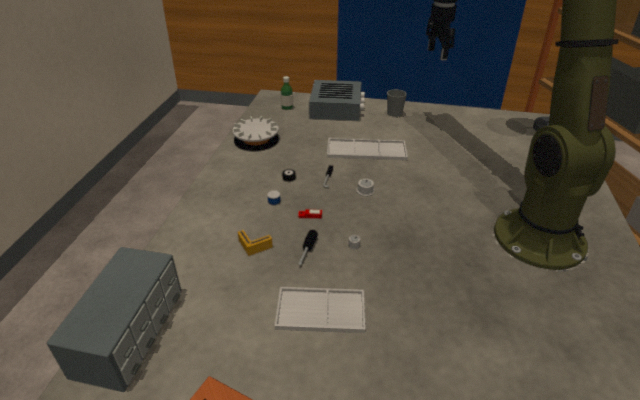

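The scene view shows three-tray (185,213), large knob (269,186), small knob (353,169), key (335,210), elbow (404,225), wheel (280,253), tin (331,244), two-tray (430,166), and the two tools at (262,223) and (380,193). The side view shows the same things, nothing overlapping.

```bash
cat > h.py <<'E'
from rig import robot
import numpy as np, cv2
from scipy.spatial.transform import Rotation as R
def cam(n,save=None):
    d=robot.get_image(n)
    if save: cv2.imwrite(f"pics/{save}.png",d["img"][:,:,::-1])
    d["R"]=R.from_euler("xyz",d["attitude"]).as_matrix(); return d
def px2w(d,px,z):
    """pixels (N,2) -> world xy on plane z"""
    px=np.atleast_2d(np.asarray(px,float))
    q=np.c_[(px[:,0]-d["cx"])/d["fx"],(px[:,1]-d["cy"])/d["fy"]]
    s=q.copy()
    for _ in range(20): s=q/(1+d["k1"]*(s**2).sum(1,keepdims=True))
    v=np.c_[s,np.ones(len(s))]@d["R"].T
    o=np.asarray(d["origin"]); t=(z-o[2])/v[:,2]
    return (o+t[:,None]*v)[:,:2]
def w2px(d,p):
    c=(np.atleast_2d(p)-d["origin"])@d["R"]; s=c[:,:2]/c[:,2:]
    s=s*(1+d["k1"]*(s**2).sum(1,keepdims=True))
    return s*d["fx"]+[d["cx"],d["cy"]]
E
python3 - <<'E'
from h import *
np.set_printoptions(precision=3,suppress=True)
a=cam("scene");b=cam("side")
for n,p,q,z in [("LK",(269,185),(366,186),.02),("SK",(353,168),(355,241),.02),("key",(335,210),(311,214),.01),("elbow",(404,223),(253,243),.02),
 ("wheel",(280,252),(289,175),.015),("tin",(331,243),(274,198),.02),("hook",(262,223),(328,176),.01),("sd",(380,193),(308,247),.01)]:
    print(n,px2w(a,p,z),px2w(b,q,z))
A=px2w(a,[(155,187),(194,176),(215,240),(174,251)],.012);print("T3",A,A.mean(0))
A=px2w(a,[(397,153),(430,142),(463,178),(436,190)],.012);print("T2",A,A.mean(0))
print(px2w(b,[(328,139),(405,141),(407,158),(327,156)],.012),px2w(b,[(280,289),(365,290),(365,331),(276,328)],.012))
w=cam("wrist","w0");print(w["origin"],w["attitude"],w["fx"],w["k1"])
s=robot.read_state(); print(R.from_euler("xyz",s["tcp_rot"]).as_matrix().T@(w["origin"]-s["ee_pos"]))
E
```

```text
LK [[ 0.453 -0.117]] [[ 0.447 -0.111]]
SK [[0.455 0.119]] [[0.448 0.122]]
key [[0.583 0.026]] [[0.574 0.029]]
elbow [[0.684 0.171]] [[0.684 0.176]]
wheel [[ 0.679 -0.137]] [[ 0.672 -0.131]]
tin [[ 0.692 -0.017]] [[ 0.683 -0.007]]
hook [[ 0.572 -0.16 ]] [[ 0.562 -0.155]]
sd [[0.56  0.158]] [[0.555 0.154]]
T3 [[ 0.361 -0.409]
 [ 0.347 -0.305]
 [ 0.595 -0.278]
 [ 0.6   -0.373]] [ 0.476 -0.341]
T2 [[0.422 0.264]
 [0.404 0.376]
 [0.574 0.391]
 [0.595 0.302]] [0.499 0.333]
[[ 0.599 -0.367]
 [ 0.35  -0.403]
 [ 0.34  -0.297]
 [ 0.583 -0.261]] [[0.586 0.298]
 [0.407 0.265]
 [0.395 0.372]
 [0.568 0.399]]
[ 0.352 -0.552  0.373] [ 2.834  0.001 -1.122] 304.4704153710489 0.01100469499979543
[ 0.078  0.    -0.142]
```

View pics/w0.png

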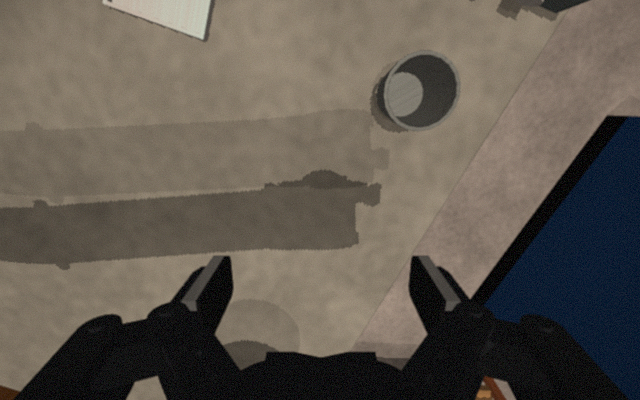

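The wrist camera looks ahead along tool x; fingers show at the bottom (215–440, 260+). I'll survey from above.

```bash
python3 - <<'E'
from h import *
np.set_printoptions(precision=3,suppress=True)
for i,(p,y) in enumerate([((.6,-.12,.3),-np.pi/2),((.52,0,.28),0),((.6,.08,.3),np.pi/2)]):
    try:
        robot.goto(p,[np.pi,0,y]); robot.hold(.2); cam("wrist",f"s{i}"); print(i,robot.read_state()["joint_pos"],robot.read_state()["time_s"])
        import pickle; d=cam("wrist"); pickle.dump(d,open(f"s{i}.pkl","wb"))
    except robot.IKError as e: print(i,"IK",e)
E
```

```text
0 [-0.754  0.401  1.218  1.476 -0.375  1.524 -2.688] 2.7417
1 [-1.058 -0.003  1.021  1.724  0.003  1.42  -1.611] 4.05
2 [-0.922  0.272  0.923  1.489 -0.217  1.488  0.   ] 5.7833
```

View pics/s0.png

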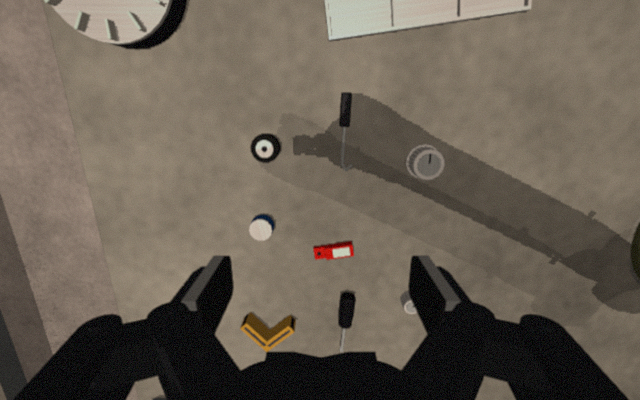

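View pics/s1.png

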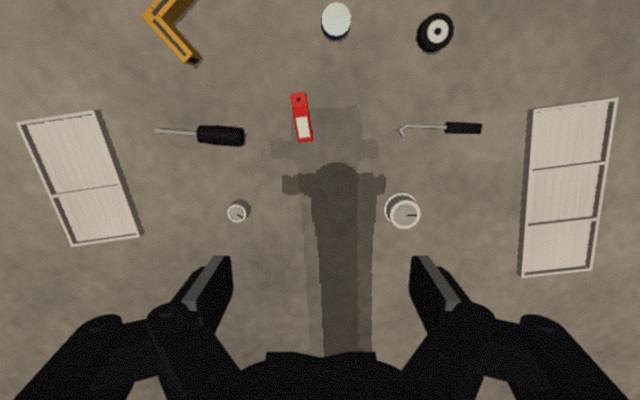

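View pics/s2.png

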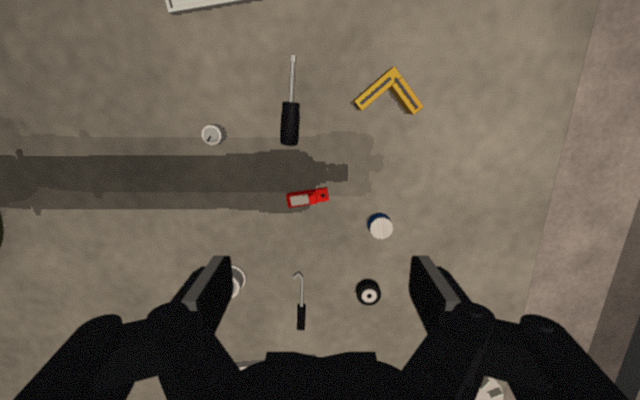

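s1 shows everything: tray_two corners (18,123),(97,111),(142,236),(71,245), larger pocket at the far end; tray_three (531,108),(617,98),(592,270),(519,276); key (302,117), small knob (237,212), large knob (404,212), wheel hub (437,31). s2 shows the elbow fully, with its corner at (393,69) and ends at about (357,105) and (420,110).

```bash
cat > meas.py <<'E'
from h import *
import pickle
np.set_printoptions(precision=4,suppress=True)
L=lambda i:pickle.load(open(f"s{i}.pkl","rb"))
def blob(m,near):
    n,l,st,c=cv2.connectedComponentsWithStats(m.astype(np.uint8)); 
    k=[i for i in range(1,n) if st[i,4]>=25]; b=min(k,key=lambda i:np.hypot(*(c[i]-near)))
    return max(cv2.findContours((l==b).astype(np.uint8),0,cv2.CHAIN_APPROX_NONE)[0],key=cv2.contourArea)[:,0],st[b,4]
d=L(1);hsv=cv2.cvtColor(d["img"],cv2.COLOR_RGB2HSV);V=hsv[:,:,2].astype(int);S=hsv[:,:,1]
def rect(px,z): 
    r=cv2.minAreaRect((px2w(d,px,z)*1000).astype(np.float32)); return np.array(r[0]),r[1],r[2]
print("bg V",np.median(V))
for n,nr in (("T2",(80,180)),("T3",(567,190))):
    m=cv2.morphologyEx((V>150).astype(np.uint8),cv2.MORPH_CLOSE,np.ones((9,9)))
    c,a=blob(m,nr); print(n,a,rect(c,.012),cv2.boxPoints(cv2.minAreaRect((px2w(d,c,.012)*1000).astype(np.float32))))
H=hsv[:,:,0]
m=((H<8)|(H>172))&(S>150)&(V>80)
c,a=blob(m,(302,117));print("key",a,rect(c,.016),rect(c,.01))
for n,nr,z,t in (("SK",(237,212),.024,150),("LK",(404,212),.028,150),("hub",(437,31),.02,150),("tin",(336,20),.026,150)):
    c,a=blob(V>t,nr);print(n,a,rect(c,z),c.min(0),c.max(0))
d=L(2);hsv=cv2.cvtColor(d["img"],cv2.COLOR_RGB2HSV);H,S,V=cv2.split(hsv)
m=cv2.morphologyEx(((H>10)&(H<30)&(S>140)).astype(np.uint8),cv2.MORPH_CLOSE,np.ones((5,5)))
c,a=blob(m,(388,90))
p=cv2.approxPolyDP(c.reshape(-1,1,2),3,True)[:,0];print("elbow",a,p.tolist());print(px2w(d,p,.03)*1000)
c,a=blob(((H<8)|(H>172))&(S>150)&(V>80),(308,198));print("key s2",rect(c,.016))
cr=[cv2.resize(L(1)["img"][80:240,210:450],None,fx=2.5,fy=2.5,interpolation=2),cv2.resize(L(2)["img"][50:130,300:440],(600,343),interpolation=2)]
im=np.zeros((600,800,3),np.uint8);
x=cv2.resize(L(1)["img"][80:240,210:450],(450,300),interpolation=2);im[:300,:450]=x
im[300:600,:525]=cv2.resize(L(2)["img"][50:130,300:440],(525,300),interpolation=2)
im[:300,460:800]=cv2.resize(L(1)["img"][80:150,270:349],(340,300),interpolation=2)
cv2.imwrite("pics/crop.png",im[:,:,::-1])
E
python3 meas.py
```

```text
bg V 125.0
T2 9940 (array([493.993 , 328.7283]), (182.22940063476562, 105.1812744140625), 8.689912796020508) [[395.9785 366.949 ]
 [411.87   262.9751]
 [592.0074 290.5076]
 [576.116  394.4814]]
T3 13193 (array([ 472.7288, -343.1827]), (250.62960815429688, 104.99603271484375), 7.651851654052734) [[ 341.5396 -307.8383]
 [ 355.5201 -411.8994]
 [ 603.918  -378.5272]
 [ 589.9374 -274.4661]]
key 499 (array([580.652 ,  23.4207]), (61.33348083496094, 20.437681198120117), 9.06107234954834) (array([580.3952,  23.7835]), (62.23945236206055, 20.739578247070312), 9.061076164245605)
SK 212 (array([452.2516, 116.2953]), (24.942935943603516, 25.538084030151367), 85.62535858154297) [227 205] [245 222]
LK 618 (array([ 456.0468, -113.3209]), (55.3073844909668, 45.65693664550781), 29.567020416259766) [384 193] [420 229]
hub 307 (array([ 678.1771, -138.9622]), (23.33742904663086, 22.144554138183594), 6.224076747894287) [428  20] [447  42]
tin 789 (array([690.4113, -19.4211]), (32.17533493041992, 34.07183074951172), 89.98300170898438) [322   1] [350  35]
elbow 1324 [[422, 106], [394, 67], [354, 100], [363, 109], [390, 89], [407, 112], [415, 113]]
[[731.6291 153.3181]
 [692.0416 199.6955]
 [643.5679 160.8194]
 [655.6093 149.7415]
 [688.8829 174.0166]
 [712.9313 145.9219]
 [723.4317 144.6525]]
key s2 (array([580.6584,  25.7407]), (61.681480407714844, 22.947261810302734), 8.81082820892334)
```

View pics/crop.png

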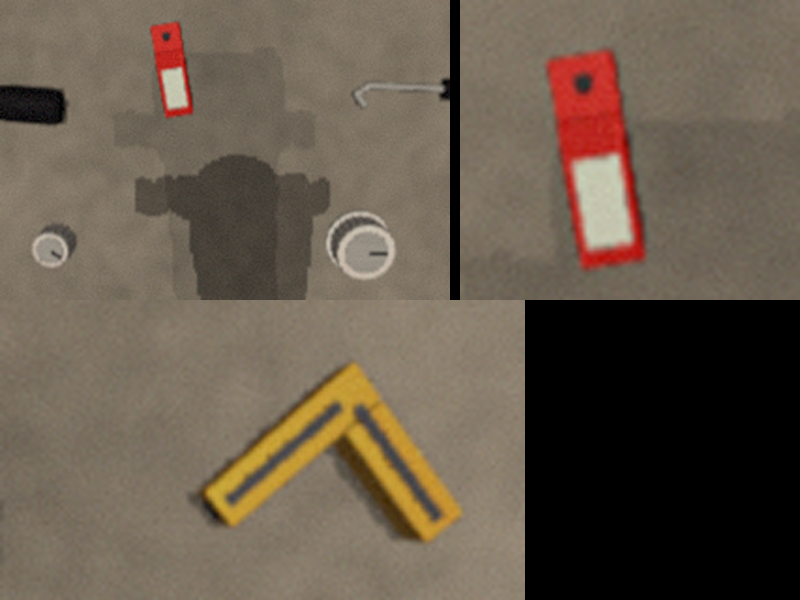

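Sizes agree with the data (trays 182x105 and 251x105 mm, key 61x20, elbow legs about 62 and 61), so poses are trusted. The crop confirms the key's step is at the far end and gives the elbow corner and ends. First the small knob.

```bash
cat > pp.py <<'E'
from h import *
np.set_printoptions(precision=4,suppress=True)
rot=lambda a:np.array([[np.cos(a),-np.sin(a)],[np.sin(a),np.cos(a)]])
D=np.deg2rad
T2=(np.array([.494,.3287]),D(98.69)); T3=(np.array([.4727,-.3432]),D(97.65))
tray=lambda T,x,y:T[0]+rot(T[1])@[x,y]
Z=.15
def pick(xy,yaw,z,op=1.0):
    o=[np.pi,0,yaw]; robot.set_gripper(op)
    robot.goto([*xy,Z],o); robot.movel([*xy,z],max_speed=.12); robot.set_gripper(0)
    s=robot.read_state(); print("grip mm",s["width"]*85,s["gripper_force"],s["ee_pos"])
    robot.movel([*xy,Z],max_speed=.15); s=robot.read_state(); print("lifted mm",s["width"]*85,s["gripper_force"],s["time_s"])
def place(xy,yaw,z):
    o=[np.pi,0,yaw]; robot.goto([*xy,Z],o); robot.hold(.2)
    robot.movel([*xy,z+.012],max_speed=.12); robot.movel([*xy,z],max_speed=.03)
    s=robot.read_state(); print("at",s["ee_pos"],s["contact_force"])
    robot.set_gripper(min(1,s["width"]+.2)); robot.movel([*xy,Z],max_speed=.15); print("t",robot.read_state()["time_s"])
E
python3 - <<'E'
from pp import *
pts=dict(SK=((.4523,.1163),0),SKp=(tray(T2,0,.05),D(8.69)),LK=(px2w(__import__('pickle').load(open('s1.pkl','rb')),(404.7,213.3),.028)[0],0),
 LKp=(tray(T3,0,.082),D(7.65)),W=((.678,-.139),0),Wp=(tray(T3,0,-.082),D(7.65)),K=((.5767,.0235),D(9.06)),Kp=(tray(T3,0,0),D(97.65)),
 E=(np.array([.6876,.1571])+rot(D(-140.4))@[.008,-.024],D(39.6)),Ep=(tray(T2,0,-.038)+rot(D(-171.31))@[.008,-.024],D(8.69)))
for k,(p,y) in pts.items(): print(k,np.array(p),[robot.ik([*p,z],[np.pi,0,y]) is not None for z in (.006,.15)])
pick(pts["SK"][0],0,.010); place(pts["SKp"][0],pts["SKp"][1],.015)
E
```

```text
SK [0.4523 0.1163] [True, True]
SKp [0.4446 0.3211] [True, True]
LK [ 0.4535 -0.1171] [True, True]
LKp [ 0.3914 -0.3541] [True, True]
W [ 0.678 -0.139] [True, True]
Wp [ 0.554  -0.3323] [True, True]
K [0.5767 0.0235] [True, True]
Kp [ 0.4727 -0.3432] [True, True]
E [0.6661 0.1705] [True, True]
Ep [0.52  0.357] [True, True]
grip mm 24.355261340520595 58.56521666049957 [0.4525 0.1165 0.0105]
lifted mm 24.71785611248934 58.876821398735046 10.7333
at [0.4445 0.321  0.0148] [ 0.4275  0.2505 -1.5879]
t 14.85
```

```bash
python3 - <<'E'
from pp import *
pick((.6661,.1705),D(39.6),.012)
place((.5200,.3570),D(8.69),.017)
robot.goto([.45,.25,.25],[np.pi,0,D(45)]); robot.hold(.2); cam("wrist","w1")
E
```

```text
grip mm 14.618227101076409 61.31564140319824 [0.6664 0.1705 0.0123]
lifted mm 14.403655818672217 60.98019361495972 19.4083
at [0.5199 0.3569 0.0168] [ 0.4238 -0.0802 -1.3731]
t 23.6
```

View pics/w1.png

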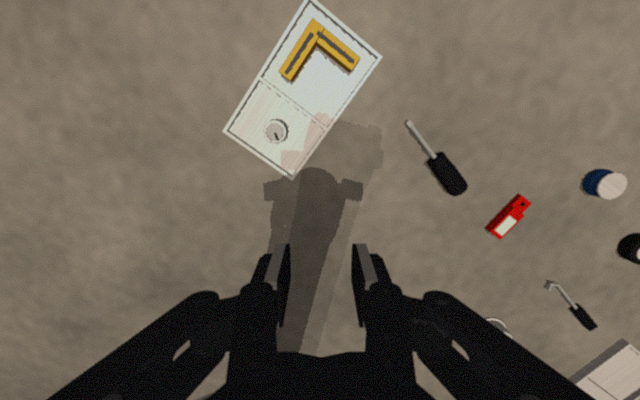

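The picture shows the small knob (276,130) in the smaller pocket and the elbow (320,50) inside the larger one. On to the other three.

```bash
python3 - <<'E'
from pp import *
pick((.5767,.0235),D(9.06),.003)
# grip 4 mm off the key's origin along its x
place(tray(T3,0,0)+rot(D(97.65))@[-.004,0],D(97.65),.008)
pick((.4535,-.1171),0,.007)
place(tray(T3,0,.082),D(7.65),.012)
pick((.678,-.139),0,.004)
place(tray(T3,0,-.082),D(7.65),.009)
robot.goto([.45,-.2,.3],[np.pi,0,D(-30)]); robot.hold(.2); cam("wrist","w2"); cam("scene","sc2")
robot.goto([.52,0,.28],[np.pi,0,0]); robot.hold(.3); cam("wrist","w3")
print(robot.read_state()["time_s"])
im=[cv2.imread(f"pics/{n}.png") for n in("w2","w3")]
o=np.vstack([im[0][:280],im[1][:280]]);cv2.imwrite("pics/w23.png",o)
E
```

```text
grip mm 18.153093280954263 60.466718673706055 [0.5771 0.0235 0.0034]
lifted mm 18.36595510703104 60.09979695081711 29.3167
at [ 0.4731 -0.3472  0.0078] [ 0.0475 -0.5757 -0.9445]
t 34.6
grip mm 41.04737617537614 59.91066098213196 [ 0.4539 -0.117   0.0077]
lifted mm 41.15377796721945 60.65586805343628 40.1667
at [ 0.3913 -0.3541  0.0118] [-0.6182 -0.4986 -0.7278]
t 44.4583
grip mm 37.49162129211865 60.43014049530029 [ 0.6786 -0.1392  0.0048]
lifted mm 37.71545158065762 60.25604009628296 49.1833
at [ 0.5539 -0.3322  0.0088] [-0.2746 -0.4701  0.1168]
t 53.475
56.15
```

View pics/w23.png

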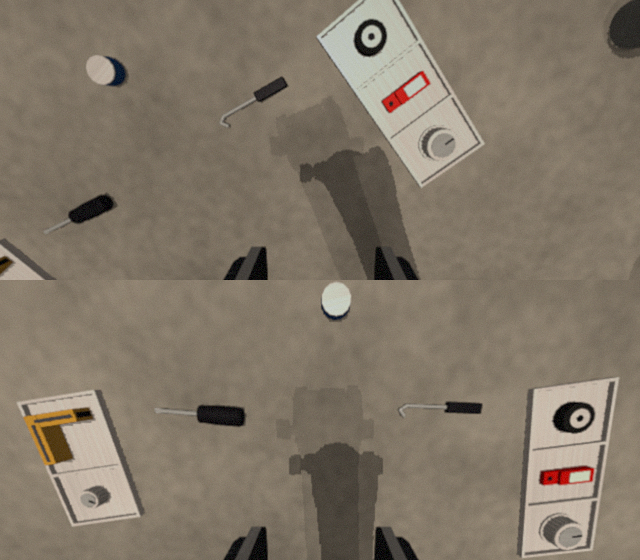

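All five parts stand in their pockets, and the tools and tin haven't moved. One numeric check before handing in, mainly on the elbow's wall clearance and everything's seating.

```bash
python3 - <<'E'
from pp import *
d=cam("wrist");hsv=cv2.cvtColor(d["img"],cv2.COLOR_RGB2HSV);H,S,V=cv2.split(hsv)
def q(m,T,z,n):
    ys,xs=np.nonzero(m);p=(px2w(d,np.c_[xs,ys],z)-T[0])@rot(T[1])*1000;print(n,len(xs),"min",p.min(0),"max",p.max(0))
g=np.zeros(H.shape,bool);g[100:200,:150]=1
q(g&(H>10)&(H<30)&(S>170)&(V>150),T2,.034,"elbow top")
g[:]=0;g[80:280,510:]=1
q(g&((H<8)|(H>172))&(S>150)&(V>80),T3,.017,"key")
o=d; 
import pickle
a=pickle.load(open("s1.pkl","rb"))["img"].astype(int)
for n,r in(("screwdriver",np.s_[115:150,150:250]),("hook",np.s_[115:145,395:485]),("tin",np.s_[0:45,315:360])):
    print(n,np.abs(a[r]-d["img"][r].astype(int)).mean())
E
```

```text
elbow top 666 min [-32.7321 -69.3338] max [29.5091 -7.2243]
key 495 min [-32.6519 -13.6057] max [37.7415  9.3957]
screwdriver 5.827523809523809
hook 5.456913580246914
tin 6.49843621399177
```

```bash
python3 -c "
from rig import robot
print(robot.hand_in())"
```

```text
the job is handed in; nothing more can be done
None
```

I handed the job in with all five parts in their named pockets and the screwdriver, hook tool and screw tin unmoved in the last camera check; the arm finished at about 56 s of the 115 s allowed, and the hand-in returned no verdict.

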